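# Shift the L-gate of a line changeover block

### The arm

A 7-joint arm with a two-finger parallel gripper is mounted at the origin on a cart in front of the work surface, level with it; the furniture and walls round the work are solid. World frame = base frame: x ahead of the robot, y to its left, z up, the work surface at z = 0. Lengths are in m, angles in rad, forces in N, time in s.
With the tool pointing down it reaches from about 0.425 to 0.875 m from the base axis. Payload 9.9 kg.
Tool frame: the origin (TCP) lies on the centre line of the jaws, within the pads' length; the fingertips stand 17 mm ahead of it and the grasp point (between the pads) lies 2 mm behind it; z points along the fingers, y is the line along which they close (so a half turn about z gives the same grasp; the last joint's range is limited). The gripper opens to 85 mm and grips with 20 to 120 N. Pads are 22 mm wide; open, the fingers measure 114 mm over their backs; the gripper's body (76 mm by 85 mm) begins 54 mm behind the grasp point. The pads swing forward as they close: fully open they stand 13 mm farther back than shut.
Start: joints at [-1.273, 0.576, 0.025, 1.437, -0.015, 1.129, -0.057], TCP at [0.251, 0.626, 0.248] pointing down, gripper open.
Joint ranges: [-2.76, 2.76], [-0.34, 2.15], [-1.52, 1.57], [0.19, 2.46], [-1.09, 4.23], [0.17, 1.99], [-2.82, 2.82]. Speed limits (rad/s): [2.22, 2.22, 3.01, 3.01, 3.14, 3.14, 3.14].

### API

Orientations are given as a rotation vector (axis times angle).
In Python, from workcell import status, grab_frame, calibration, ticket, search_frame, trace, tip_of gives the robot as it stands.
- The arm moves only by the shell command python3 -m crank 'ROWS' [FORCE]. ROWS is JSON, one flat list of numbers, 7 for each row, row after row: the shift along the world's x, y, z in units of 0.2 m (1.0 is 0.2 m), then the turn, a rotation vector about the world's x, y, z in units of 6 degrees (1.0 is 6 degrees), then the opening, from -1 (shut) to 1 (fully open). In form: [x, y, z, wx, wy, wz, claw, x, y, z, wx, wy, wz, claw, ...]. A call has 1 to 8 rows; each row shifts and turns the commanded pose from where the row before left it; what a row does not reach is not made up. A row lasts 1/12 s, in which the tool goes at most 41.7 mm and 7.16 degrees, less where a joint would pass 70% of its speed; a pose out of reach is approached as far as the arm can. A call with a number of a shift or a turn outside -1 to 1 is refused whole. A call with a gripper value outside its range is refused whole. The fingers move at their own pace and stop on an object; FORCE is the grip in N (left out, the last holds). Time passes only in rows, so rows that do not move let the fingers close. It gives the time, the measured TCP pose, the force and the opening at its end, in the units of the state.
- status.get_state(): the state, without advancing time (a new reading comes with each control period).
- grab_frame(name): name is "scene" or "top" or "wrist"; returns (picture, depth): 400x640x3 uint8, red, green, blue; 400x640 float32, m along the optical axis (not along the pixel's ray), 0 where there is no reading.
- calibration(name): a dict with "intrinsics" (3x3 intrinsics, pixels), "view" (4x4, takes a point from world to camera coordinates); the wrist camera has in their place "T_tool_cam" (4x4, takes a point from camera to tool coordinates, whose origin is the TCP and whose axes are the flange's). Camera axes: x right, y down, z forward; pixel columns grow to the right and rows downward; lengths in m; the calibration is good to about 2 mm. The wrist camera is an equidistant fisheye: a pixel r from the principal point sees the ray r / f radians off the axis. A picture is of the moment at which its call begins: read the wrist's pose just before it. calibration takes no time and is no camera call.
- ticket.job_done(): hands the job in, once; it reports no verdict.
Trained networks look in the newest picture that a camera, given by its name, has taken for a name from the list of things; names that differ only in an ending like _2 or _b are one class to them, and where a whole thing is asked for, a point or a joint stands for the part that bears it (a point fixed in the world has none). Each returns a list of dicts, best first, with "p" (0 to 1); they miss things now and then, are a little off and sometimes report something else, mostly with a low value. They report only what shows in the picture. A call takes as long as a camera call. They do not tell look-alikes from the thing itself.
- search_frame(camera, thing): "uv" ([column, row] in pixels, amid what is visible of it).
- trace(camera, thing): "region" (400x640 bool, what is visible of it) and "uv" ([column, row] in pixels, amid what is visible of it).
- tip_of(camera, thing): "uv" ([column, row] in pixels: a listed point, or the origin of a listed thing).
The state is a dict: "time_s": time; "qpos": joint angles; "dq": joint speeds; "joint_torque": joint torques, N m; "eef_pos": TCP position; "tcp_rot": TCP orientation; "ft_force": force on the tool from outside, world axes, zero at the start; "torque": the same for the moment, N m; "gripper_width": opening from 0.0 (shut) to 1.0 (fully open).
Only numpy, scipy, OpenCV 4.12 (cv2) and the standard library are available. Lean on these libraries where they do the work, as an engineer would, in place of code of your own. Each camera call takes 0.05 s, during which the arm holds its last target. There are 200 camera calls.

### The job

Two grey line changeover blocks with hose ports stand on the counter; switch over the one whose top plate has the L-shaped slot. With the fingertips, gently push its upright black knob along the long leg of the slot to the corner, round the corner, and along the short leg until it is fully home at the closed end. Slide the knob only, never lift it off the plate or tip it over, and leave the knob of the straight-slot block and everything else on the counter where they are.

Things in the scene. Friction and masses are not known exactly. Their poses are not given: they have to be found in the camera images.
- gate_l: Block to switch, fixed: grey housing 110 (x) x 130 (y) mm, plate top 60 mm high. Origin: centre of underside, z up. 16 mm wide L slot through the plate; centre line: long leg along +y at x=-20 mm from y=-30 to the corner at y=+30, then short leg along +x at y=+30 to x=+20. Low brass hose barbs stick out 46 mm from the +x face; 23 mm mounting feet at both y ends. May stand left or right.
- pin_l: Knob of the L-slot block, about 250 g, loose in the oiled slot, slides easily, no spring. Origin: centre of its collar's underside, which slides on the plate; z up. Collar 36 mm dia, 6 thick; on it a black cylinder 24 mm dia, from 6 to 50 mm above the origin; below, a 12 mm dia stem goes 24 mm down into the slot. Spins freely. Starts in the half of the long leg away from the corner.
- gate_l_start (a point): Free end of the long leg: centre of the knob's travel there, on the plate's upper face
- gate_l_corner (a point): Corner of the L: where the centre lines of the two legs meet, on the plate's upper face
- gate_l_end (a point): Closed end of the short leg, on the plate's upper face. The knob's centre can go 2 mm beyond this point (and beyond the other two) before the stem meets the slot's end
- gate_straight: The other block, of the same size and look, but with only the straight long leg of slot (block x = -20 mm, y = -30 to +30 mm). Fixed. Origin: centre of its underside. It may stand left or right of the L-slot block. Not to be operated.
- pin_straight: The knob of the straight-slot block, same shape as the other knob; origin: centre of its collar's underside. Leave it where it is.
- small_bottle: Small white bottle with green cap, 34 mm diameter, 68 mm tall, loose, between the two blocks. Origin: centre of its underside. Bystander.
- pipe_elbow: Dark grey plastic pipe elbow, 64 x 64 x 39 mm, lying loose between and behind the blocks. Origin: centre of its underside. Bystander.
- watch: Black round stopwatch, 82 x 58 x 16 mm, lying loose near the front edge. Origin: centre of its underside. Bystander.
- pen: White marker pen with black cap, 133 mm long, 21 mm high, lying loose near the front edge. Origin: centre of its underside. Bystander.
- white_bottle: White bottle with white cap, 50 mm diameter, 100 mm tall, loose, at the right edge of the counter. Origin: centre of its underside. Bystander.
Not all that is in view belongs to the job. What is shaped like the pin_l but blue is not meant.

How it is judged:
By the outcome, as a careful person would: the job done as asked, in the order asked, and still so for the second after the job is handed in, with the robot touching nothing.
It also fails if it takes over 51 s, if anything falls off the work surface, if the arm or the gripper's body presses on something with over 40 N, if the wrist force passes 120 N, or if a joint passes its speed limit or range.

## Working session

There is one attempt and no reset: what is moved stays moved. The work goes in short steps, Python scripts to look and compute and a shell command to move; the robot and the scene stay as the last step left them, time stands still between calls to the robot, and variables do not carry over. Pictures are saved under pics/ and viewed, on a budget of 10 in all, crops included, one or two more only if the job needs it, and the job is handed in when it is done.

```bash
mkdir -p pics; ls; cat > h.py <<'E'
import numpy as np, cv2
from workcell import status, grab_frame, calibration, ticket, search_frame, trace, tip_of
def world(cam,uv,z=None,depth=None):
    c=calibration(cam);K=np.array(c["intrinsics"]);V=np.linalg.inv(np.array(c["view"]))
    d=V[:3,:3]@(np.linalg.inv(K)@np.array([uv[0],uv[1],1.]));o=V[:3,3]
    if depth is not None: return o+d*depth
    return o+d*(z-o[2])/d[2]
def save(img,n): cv2.imwrite("pics/"+n,cv2.cvtColor(img,cv2.COLOR_RGB2BGR))
E
python3 - <<'E'
from h import *
print(status.get_state())
a,da=grab_frame("top");save(a,"top1.png")
np.savez("top1.npz",a=a,d=da)
for t in ["gate_l","gate_straight","pin_l","pin_straight","gate_l_start","gate_l_corner","gate_l_end"]:
    for r in tip_of("top",t)[:3]:
        print(t,r["p"],r["uv"],world("top",r["uv"],0.06).round(4))
E
```

```text
pics
{'time_s': 0.0, 'qpos': array([-1.27277241,  0.5764849 ,  0.02482306,  1.43789342, -0.01499027,
        1.12903316, -0.05652377]), 'dq': array([ 0.00128604, -0.0017159 , -0.00195599,  0.00145558,  0.00063536,
       -0.00112745,  0.00111002]), 'joint_torque': array([-9.98673340e-05, -7.65737844e+01,  2.25048780e+00, -2.85962570e+01,
        1.53118966e-02,  1.28199218e-02,  3.22142760e-06]), 'eef_pos': array([0.25133954, 0.62599919, 0.24747906]), 'tcp_rot': array([-5.96037241e-01, -3.08429783e+00,  2.54190291e-03]), 'ft_force': array([ 0.2552395 , -0.16300201,  0.12763034]), 'torque': array([-0.03834962, -0.00447318, -0.01371898]), 'gripper_width': 1.0007286316104342}
gate_l 0.66 [182.8, 196.7] [0.5775 0.2355 0.06  ]
gate_straight 0.78 [342.6, 190.7] [ 0.5251 -0.1205  0.06  ]
gate_straight 0.27 [165.3, 183.8] [0.6146 0.2711 0.06  ]
pin_l 0.75 [180.1, 203.4] [0.5634 0.2432 0.06  ]
pin_l 0.58 [174.0, 253.4] [0.4552 0.2686 0.06  ]
pin_l 0.21 [276.5, 196.6] [0.539  0.0282 0.06  ]
pin_straight 0.75 [348.5, 196.7] [ 0.5091 -0.1307  0.06  ]
gate_l_start 0.78 [187.8, 199.9] [0.5682 0.2253 0.06  ]
gate_l_corner 0.83 [160.6, 200.1] [0.5789 0.2854 0.06  ]
gate_l_corner 0.59 [345.5, 264.7] [ 0.3631 -0.094   0.06  ]
gate_l_end 0.75 [165.6, 182.1] [0.6184 0.2701 0.06  ]
```

View pics/top1.png

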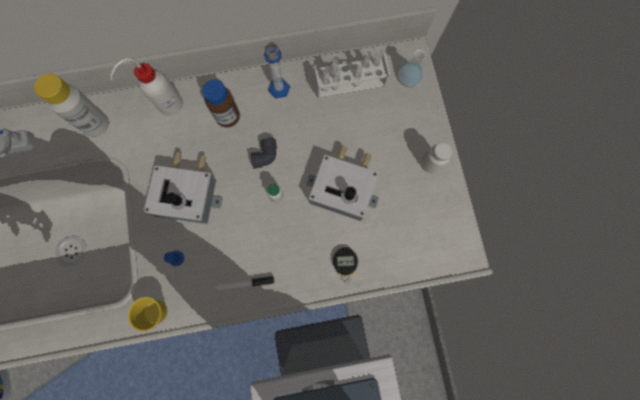

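The picture shows the left block at (180,193) with an L-shaped slot, whose knob is at about (178,200). The right block at (343,186) has a straight slot, with its knob at (349,194). A blue decoy knob stands at (174,257). The left block fits the description, so I'll confirm it in an enlarged crop and check the scene camera as well.

```bash
python3 - <<'E'
from h import *
z=np.load("top1.npz");a=z["a"]
top=cv2.resize(a[145:230,135:225],(480,453),interpolation=cv2.INTER_CUBIC)
b,db=grab_frame("scene")
L={}
for t in ["gate_l","pin_l","gate_l_start","gate_l_corner","gate_l_end","pin_straight"]:
    for r in tip_of("scene",t)[:2]:
        print(t,r["p"],r["uv"],world("scene",r["uv"],0.06).round(4))
save(cv2.convertScaleAbs(top,alpha=1.6),"crop_top.png");save(b,"scene1.png")
E
```

```text
gate_l 0.81 [235.0, 185.6] [0.5167 0.1954 0.06  ]
pin_l 0.7 [195.9, 200.7] [0.4162 0.2393 0.06  ]
pin_l 0.52 [444.1, 259.1] [ 0.4923 -0.3512  0.06  ]
gate_l_start 0.97 [238.3, 174.3] [0.5667 0.2212 0.06  ]
gate_l_start 0.63 [228.8, 170.1] [0.5725 0.2573 0.06  ]
gate_l_corner 0.82 [224.7, 164.4] [0.5923 0.2866 0.06  ]
gate_l_corner 0.62 [295.7, 211.0] [0.494  0.0015 0.06  ]
gate_l_end 0.61 [234.2, 158.4] [0.633  0.2837 0.06  ]
pin_straight 0.53 [221.4, 245.3] [0.3133 0.0815 0.06  ]
pin_straight 0.52 [351.1, 221.6] [ 0.5181 -0.1318  0.06  ]
```

View pics/crop_top.png

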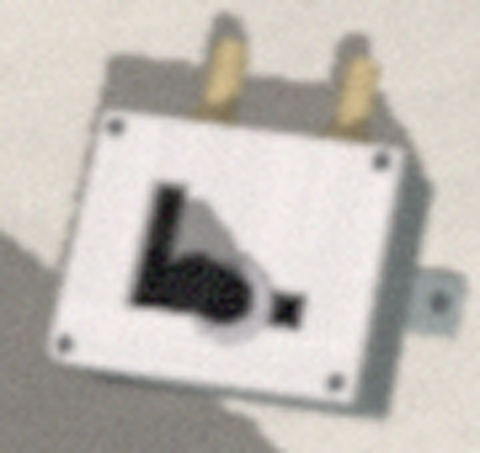

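View pics/scene1.png

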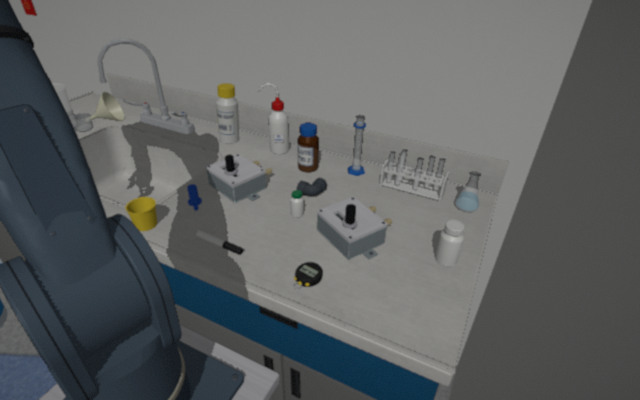

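The crop confirms it: the left block has the L slot (top picture: corner about (163,199), short leg up to (167,180), long leg to (189,203)), with a black knob in the right half of the long leg. The right block is straight and the blue one is a decoy. Next I'll fit the block pose.

```bash
python3 - <<'E'
from h import *
z=np.load("top1.npz");a=z["a"];d=z["d"]
f=lambda c:np.array([135+(c[0]+.5)/480*90-.5,145+(c[1]+.5)/453*85-.5])
# plate mask: bright and z~0.06
v,u=np.mgrid[0:400,0:640]
c=calibration("top");K=np.array(c["intrinsics"]);V=np.linalg.inv(np.array(c["view"]))
P=np.stack([(u-K[0,2])/K[0,0]*d,(v-K[1,2])/K[1,1]*d,d],-1)@V[:3,:3].T+V[:3,3]
print("cam",V[:3,3])
m=((P[...,2]>0.05)&(P[...,2]<0.07));box=np.zeros_like(m);box[145:230,135:225]=1;m&=box
pts=P[m][:,:2].astype(np.float32)
print(m.sum(),"rect",cv2.minAreaRect(pts), np.median(P[m][:,2]))
cs=np.array([world("top",f(c),0.06)[:2] for c in [(105,112),(408,148),(50,355),(355,403)]])
print("corners",cs.round(4),"centre",cs.mean(0),np.linalg.norm(cs[0]-cs[1]),np.linalg.norm(cs[0]-cs[2]))
for n,p in dict(corner=(150,290),end=(171,187),start=(300,312),base=(235,303)).items(): print(n,world("top",f(p),0.06).round(4))
mk=(P[...,2]>0.085)&box; print("knob top pts",mk.sum(),np.median(P[mk],0), P[mk].max(0))
v1=cs[0]-cs[1]+cs[2]-cs[3]; v2=cs[0]-cs[2]+cs[1]-cs[3]
print("yaw", np.degrees([np.arctan2(-v1[0],v1[1]),np.arctan2(v2[1],v2[0])]))
mb=(P[...,2]>0.02)&(P[...,0]>0.35)&(P[...,0]<0.75)&(abs(P[...,1])<0.5)
E
```

```text
cam [ 0.34678182 -0.02346109  0.91596689]
2483 rect ((0.5909056067466736, 0.24693608283996582), (0.13160033524036407, 0.11077532172203064), 71.2106704711914) 0.059702512707228705
corners [[0.662  0.2916]
 [0.6221 0.1656]
 [0.5605 0.3245]
 [0.5169 0.2014]] centre [0.59039227 0.24576812] 0.13211701392776082 0.10670052605879611
corner [0.5805 0.2805 0.06  ]
end [0.6236 0.2671 0.06  ]
start [0.5595 0.2194 0.06  ]
base [0.5684 0.2459 0.06  ]
knob top pts 167 [0.56432108 0.24090068 0.10914536] [0.57969487 0.256799   0.91596689]
yaw [-18.52119541 -18.39666108]
```

Block pose: centre (0.591,0.2465), yaw −18.5°, which puts start at (0.562,0.224), corner at (0.581,0.281) and end at (0.619,0.269). The knob is at (0.564,0.241). I'll shut the fingers and hover behind the knob on the −ey side.

```bash
python3 -m crank '[0.115,-0.165,0,0,0,0.57,-1, 0.115,-0.165,0,0,0,0,-1, 0.115,-0.165,0,0,0,0,-1, 0.115,-0.165,0,0,0,0,-1, 0.115,-0.165,0,0,0,0,-1, 0.115,-0.165,0,0,0,0,-1, 0.115,-0.165,0,0,0,0,-1]' 20; python3 -m crank '[0.115,-0.165,0,0,0,0,-1, 0.115,-0.165,0,0,0,0,-1, 0.115,-0.165,0,0,0,0,-1, 0.115,-0.165,0,0,0,0,-1, 0.115,-0.165,0,0,0,0,-1, 0.1,-0.15,0,0,0,0,-1, 0,0,0,0,0,0,-1, 0,0,0,0,0,0,-1]'
```

```text
time_s: 1.33
eef_pos: [0.4133, 0.3937, 0.2486]
tcp_rot: [0.504, 3.101, 0.001]
ft_force: [0.4, 1.0, 0.3]
gripper_width: 0.008
time_s: 2.0
eef_pos: [0.5487, 0.1978, 0.2483]
tcp_rot: [0.511, 3.099, -0.001]
ft_force: [-1.3, 0.5, -0.4]
gripper_width: -0.001
```

```bash
cat >> h.py <<'E'
from scipy.spatial.transform import Rotation as R
def wristw(st,uv,z):
    c=calibration("wrist");K=np.array(c["intrinsics"]);T=np.array(c["T_tool_cam"])
    x=(uv[0]-K[0,2]);y=(uv[1]-K[1,2]);r=np.hypot(x,y);th=r/K[0,0]
    d=np.array([x/r*np.sin(th),y/r*np.sin(th),np.cos(th)])
    Rt=R.from_rotvec(st["tcp_rot"]).as_matrix()
    o=Rt@T[:3,3]+st["eef_pos"];d=Rt@T[:3,:3]@d
    return o+d*(z-o[2])/d[2]
C=np.array([.5908,.2465]);yw=np.radians(-18.5);ex=np.array([np.cos(yw),np.sin(yw)]);ey=np.array([-np.sin(yw),np.cos(yw)])
def blk(p): q=np.array(p)[:2]-C; return (np.array([q@ex,q@ey])*1000).round(1)
def look(n):
    st=status.get_state();a,d=grab_frame("wrist");save(a,n)
    for t in ["pin_l","gate_l","gate_l_start","gate_l_corner","gate_l_end"]:
        for r in tip_of("wrist",t)[:2]:
            p=wristw(st,r["uv"],0 if t=="gate_l" else .06); print(t,r["p"],r["uv"],p.round(4),"block mm",blk(p))
    print("tcp block",blk(st["eef_pos"]),st["eef_pos"].round(4))
E
python3 -c "
from h import *
look('w1.png')"
```

```text
pin_l 0.91 [376.4, 182.6] [0.5685 0.2506 0.06  ] block mm [-22.4  -3.2]
pin_l 0.84 [362.6, 65.7] [0.4482 0.2733 0.06  ] block mm [-143.7  -19.8]
gate_l 0.93 [371.4, 185.5] [0.5886 0.2483 0.    ] block mm [-2.7  1. ]
gate_l 0.44 [91.3, 233.9] [ 0.5189 -0.2007  0.    ] block mm [  73.7 -446.9]
gate_l_start 0.74 [92.7, 121.4] [ 0.3806 -0.0455  0.06  ] block mm [-106.7 -343.6]
gate_l_start 0.64 [352.3, 184.3] [0.5622 0.2256 0.06  ] block mm [-20.5 -28.9]
gate_l_corner 0.81 [407.9, 184.1] [0.581  0.2831 0.06  ] block mm [-20.9  31.6]
gate_l_end 0.63 [373.4, 187.9] [0.5731 0.2459 0.06  ] block mm [-16.6  -6.2]
tcp block [-24.5 -59.6] [0.5487 0.1978 0.2483]
```

View pics/w1.png

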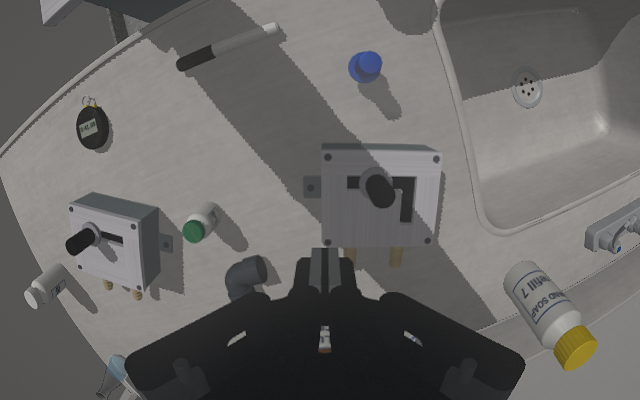

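The wrist view shows the knob at (378,187) and the slot corner at (407,184), and the network's start and corner points agree with my block fit to about 2 mm. Descending behind the knob now.

```bash
python3 -m crank '[0.02,-0.007,-0.19,0,0,0,-1, 0,0,-0.19,0,0,0,-1, 0,0,-0.19,0,0,0,-1, 0,0,-0.19,0,0,0,-1, 0,0,-0.03,0,0,0,-1, 0,0,0,0,0,0,-1, 0,0,0,0,0,0,-1]'; python3 -c "
from h import *
look('w2.png')
a,d=grab_frame('top')
save(cv2.resize(a[130:240,120:260],(770,605),interpolation=3),'t2.png')"
```

```text
time_s: 2.88
eef_pos: [0.552, 0.1997, 0.0915]
tcp_rot: [0.503, 3.1, 0.001]
ft_force: [0.9, -0.1, 0.6]
gripper_width: 0.005
pin_l 0.9 [393.3, 38.3] [0.4535 0.2705 0.06  ] block mm [-137.9  -20.8]
pin_l 0.89 [408.7, 251.9] [0.5701 0.2474 0.06  ] block mm [-19.9  -5.7]
gate_l 0.9 [396.9, 235.9] [0.5888 0.2491 0.    ] block mm [-2.7  1.9]
gate_l_start 0.58 [371.7, 252.0] [0.5626 0.2264 0.06  ] block mm [-20.4 -28. ]
gate_l_corner 0.73 [468.0, 245.0] [0.5793 0.285  0.06  ] block mm [-23.1  32.9]
gate_l_end 0.81 [456.4, 299.4] [0.6184 0.2724 0.06  ] block mm [18.  33.4]
tcp block [-22.  -56.7] [0.552  0.1997 0.0915]
```

View pics/w2.png

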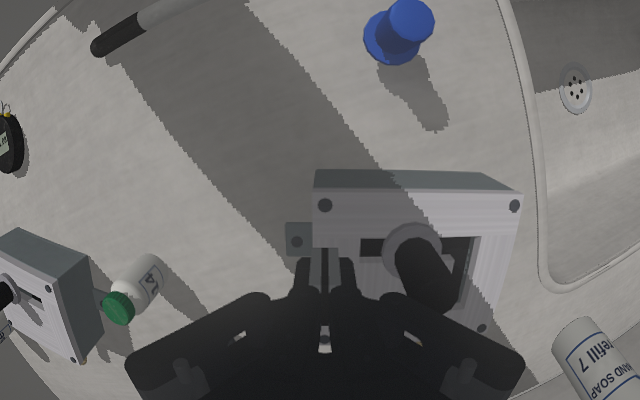

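The fingertips stand behind the knob (image (330,270)), with the knob ahead of them at (415,255) and the slot free. Pushing gently along ey.

```bash
python3 -m crank '[0.016,0.02,0,0,0,0,-1, 0.008,0.024,0,0,0,0,-1, 0.008,0.024,0,0,0,0,-1, 0.008,0.024,0,0,0,0,-1, 0.007,0.02,0,0,0,0,-1, 0.007,0.02,0,0,0,0,-1, 0.007,0.02,0,0,0,0,-1, 0,0,0,0,0,0,-1]'; python3 -c "
from h import *
look('w3.png')"
```

```text
time_s: 3.9
eef_pos: [0.5638, 0.2306, 0.0902]
tcp_rot: [0.502, 3.101, 0.001]
ft_force: [-0.2, 0.7, 0.3]
gripper_width: -0.008
pin_l 0.94 [372.2, 249.2] [0.572  0.2581 0.06  ] block mm [-21.5   5. ]
pin_l 0.6 [338.1, 34.0] [0.4558 0.2751 0.06  ] block mm [-137.1  -15.7]
gate_l 0.77 [358.0, 235.1] [0.5891 0.251  0.    ] block mm [-3.1  3.7]
gate_l_start 0.69 [312.0, 251.2] [0.5621 0.2252 0.06  ] block mm [-20.4 -29.2]
gate_l_corner 0.96 [420.9, 248.5] [0.5815 0.2857 0.06  ] block mm [-21.3  34.2]
gate_l_end 0.92 [410.7, 304.4] [0.6199 0.272  0.06  ] block mm [19.5 33.4]
tcp block [-20.5 -23.6] [0.5638 0.2306 0.0902]
```

Knob is moving, with almost no force. About 28 mm to the corner.

```bash
python3 -m crank '[0.007,0.02,0,0,0,0,-1, 0.007,0.02,0,0,0,0,-1, 0.007,0.02,0,0,0,0,-1, 0.007,0.02,0,0,0,0,-1, 0.007,0.02,0,0,0,0,-1, 0.005,0.014,0,0,0,0,-1, 0,0,0,0,0,0,-1, 0,0,0,0,0,0,-1]'; python3 -c "
from h import *
look('w4.png')"
```

```text
time_s: 4.87
eef_pos: [0.5717, 0.2525, 0.0902]
tcp_rot: [-0.503, -3.101, -0.0]
ft_force: [0.5, -0.5, -0.8]
gripper_width: 0.004
pin_l 0.91 [298.3, 33.4] [0.457  0.2785 0.06  ] block mm [-137.   -12.1]
pin_l 0.56 [368.7, 247.9] [0.5783 0.2783 0.06  ] block mm [-21.9  26.2]
gate_l 0.57 [324.3, 234.4] [0.5881 0.2484 0.    ] block mm [-3.2  1. ]
gate_l_start 0.72 [271.3, 247.2] [0.5605 0.2258 0.06  ] block mm [-22.2 -29.2]
tcp block [-20.   -0.4] [0.5717 0.2525 0.0902]
```

View pics/w4.png

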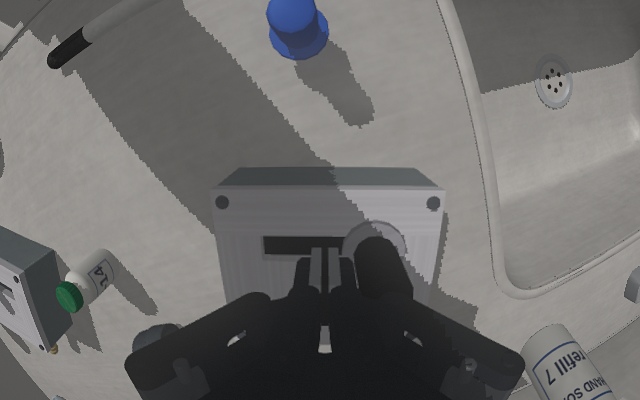

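The knob, collar at (375,240), is about 26 mm along block y, still short of the corner. A few slow rows more, while I watch the force for slot-end contact.

```bash
python3 -m crank '[0.003,0.01,0,0,0,0,-1, 0.003,0.01,0,0,0,0,-1, 0,0,0,0,0,0,-1]'; python3 -m crank '[0.0015,0.005,0,0,0,0,-1, 0,0,0,0,0,0,-1]';python3 -m crank '[0.0015,0.005,0,0,0,0,-1, 0,0,0,0,0,0,-1]';  python3 -c "
from h import *
look('w5.png')"
```

```text
time_s: 5.42
eef_pos: [0.573, 0.2568, 0.0903]
tcp_rot: [0.503, 3.101, 0.001]
ft_force: [-0.3, -0.3, -0.9]
gripper_width: -0.0
time_s: 5.58
eef_pos: [0.5732, 0.2574, 0.0902]
tcp_rot: [-0.503, -3.101, -0.0]
ft_force: [0.8, 0.0, -0.0]
gripper_width: 0.0
time_s: 5.75
eef_pos: [0.5735, 0.2583, 0.0903]
tcp_rot: [-0.504, -3.101, 0.0]
ft_force: [-0.1, 0.4, 0.4]
gripper_width: 0.003
pin_l 0.87 [288.0, 32.2] [0.4564 0.2798 0.06  ] block mm [-138.   -11.1]
pin_l 0.86 [370.3, 249.5] [0.5815 0.2847 0.06  ] block mm [-20.9  33.3]
gate_l 0.88 [319.2, 237.2] [0.5909 0.2498 0.    ] block mm [-0.9  3.1]
gate_l 0.31 [103.0, 261.5] [0.5548 0.0358 0.    ] block mm [  32.7 -211.2]
gate_l_start 0.87 [261.2, 247.7] [0.5609 0.2258 0.06  ] block mm [-21.8 -29.1]
tcp block [-20.2   5.7] [0.5735 0.2583 0.0903]
```

```bash
python3 -m crank '[0.0015,0.005,0,0,0,0,-1, 0,0,0,0,0,0,-1]'; python3 -m crank '[0.0015,0.005,0,0,0,0,-1, 0,0,0,0,0,0,-1]'
```

```text
time_s: 6.22
eef_pos: [0.5739, 0.2593, 0.0903]
tcp_rot: [0.504, 3.101, 0.0]
ft_force: [0.2, 0.7, 0.4]
gripper_width: -0.001
time_s: 6.38
eef_pos: [0.5741, 0.2603, 0.0903]
tcp_rot: [-0.504, -3.101, 0.0]
ft_force: [0.2, -0.5, 0.1]
gripper_width: -0.002
```

```bash
python3 -m crank '[-0.016,-0.047,0,0,0,0,-1, -0.032,-0.095,0,0,0,0,-1, 0,0,0.15,0,0,0,-1, 0,0,0.17,0,0,0,-1, -0.048,0.155,0,0,0,0,-1, -0.048,0.155,0,0,0,0,-1, 0,0,0,0,0,0,-1, 0,0,0,0,0,0,-1]'; python3 -c "
from h import *
look('w6.png')"
```

```text
time_s: 7.05
eef_pos: [0.544, 0.2957, 0.1543]
tcp_rot: [-0.498, -3.101, -0.001]
ft_force: [0.1, 0.5, -1.1]
gripper_width: 0.001
pin_l 0.96 [267.5, 93.2] [0.4475 0.2868 0.06  ] block mm [-148.7   -7.3]
pin_l 0.59 [328.1, 254.2] [0.5797 0.2887 0.06  ] block mm [-23.9  36.5]
gate_l 0.77 [293.0, 245.9] [0.5903 0.2487 0.    ] block mm [-1.2  1.9]
gate_l_start 0.71 [249.0, 258.1] [0.5637 0.2253 0.06  ] block mm [-19.  -28.7]
gate_l_corner 0.55 [123.6, 263.1] [0.5353 0.0961 0.06  ] block mm [  -5.  -160.2]
tcp block [-60.   31.9] [0.544  0.2957 0.1543]
```

View pics/w6.png

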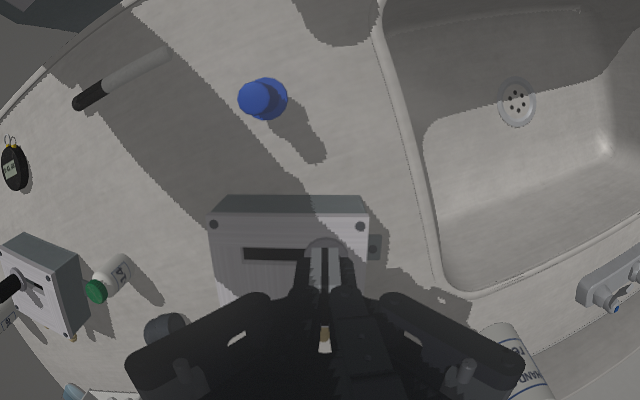

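The fingers are now over the −x side of the knob, which stands at the corner with its collar at (325,245). Descend, then push along +ex.

```bash
python3 -m crank '[0,0,-0.16,0,0,0,-1, 0,0,-0.16,0,0,0,-1, 0,0,0,0,0,0,-1, 0,0,0,0,0,0,-1]'; python3 -m crank '[0.028,-0.01,0,0,0,0,-1, 0.02,-0.007,0,0,0,0,-1, 0.015,-0.005,0,0,0,0,-1, 0.01,-0.0035,0,0,0,0,-1, 0.01,-0.0035,0,0,0,0,-1, 0,0,0,0,0,0,-1]';python3 -m crank '[0.01,-0.0035,0,0,0,0,-1,0.01,-0.0035,0,0,0,0,-1, 0,0,0,0,0,0,-1]'; python3 -c "
from h import *
look('w7.png')"
```

```text
time_s: 7.68
eef_pos: [0.5446, 0.2927, 0.0893]
tcp_rot: [-0.505, -3.098, 0.004]
ft_force: [0.3, 0.6, 0.8]
gripper_width: -0.001
time_s: 8.18
eef_pos: [0.5626, 0.2878, 0.0908]
tcp_rot: [0.504, 3.1, 0.001]
ft_force: [0.6, 0.2, 0.4]
gripper_width: -0.002
time_s: 8.43
eef_pos: [0.5663, 0.2864, 0.0903]
tcp_rot: [0.504, 3.101, -0.0]
ft_force: [0.9, -0.1, -0.3]
gripper_width: -0.001
pin_l 0.64 [250.4, 62.2] [0.4571 0.2851 0.06  ] block mm [-139.    -5.8]
pin_l 0.29 [92.4, 273.4] [0.5375 0.114  0.06  ] block mm [  -8.5 -142.6]
gate_l 0.71 [288.1, 253.1] [0.5893 0.2499 0.    ] block mm [-2.5  2.7]
gate_l 0.18 [83.8, 53.2] [0.3665 0.1385 0.    ] block mm [-178.5 -173.6]
gate_l_start 0.9 [226.2, 271.3] [0.5622 0.2262 0.06  ] block mm [-20.6 -28.3]
tcp block [-35.9  30. ] [0.5663 0.2864 0.0903]
```

```bash
python3 -m crank '[0.019,-0.006,0,0,0,0,-1,0.019,-0.006,0,0,0,0,-1,0.019,-0.006,0,0,0,0,-1, 0,0,0,0,0,0,-1]'; python3 -m crank '[0.019,-0.006,0,0,0,0,-1,0.019,-0.006,0,0,0,0,-1,0.019,-0.006,0,0,0,0,-1, 0,0,0,0,0,0,-1]';python3 -c "
from h import *
look('w8.png')
a,d=grab_frame('top')
save(cv2.resize(a[130:240,120:260],(770,605),interpolation=3),'t8.png')"
```

```text
time_s: 9.07
eef_pos: [0.5785, 0.2823, 0.0903]
tcp_rot: [0.505, 3.1, -0.0]
ft_force: [0.1, 0.1, 0.5]
gripper_width: -0.001
time_s: 9.4
eef_pos: [0.5898, 0.2788, 0.0903]
tcp_rot: [0.505, 3.1, -0.0]
ft_force: [0.4, -0.1, -0.2]
gripper_width: 0.002
pin_l 0.61 [250.3, 22.0] [0.4602 0.2843 0.06  ] block mm [-135.8   -5.6]
gate_l 0.94 [284.4, 224.3] [0.5889 0.2485 0.    ] block mm [-2.5  1.3]
gate_l_start 0.83 [219.8, 235.2] [0.5626 0.2257 0.06  ] block mm [-20.2 -28.7]
gate_l_corner 0.59 [325.6, 233.3] [0.58   0.2842 0.06  ] block mm [-22.2  32.3]
tcp block [-11.2  30.3] [0.5898 0.2788 0.0903]
```

View pics/t8.png

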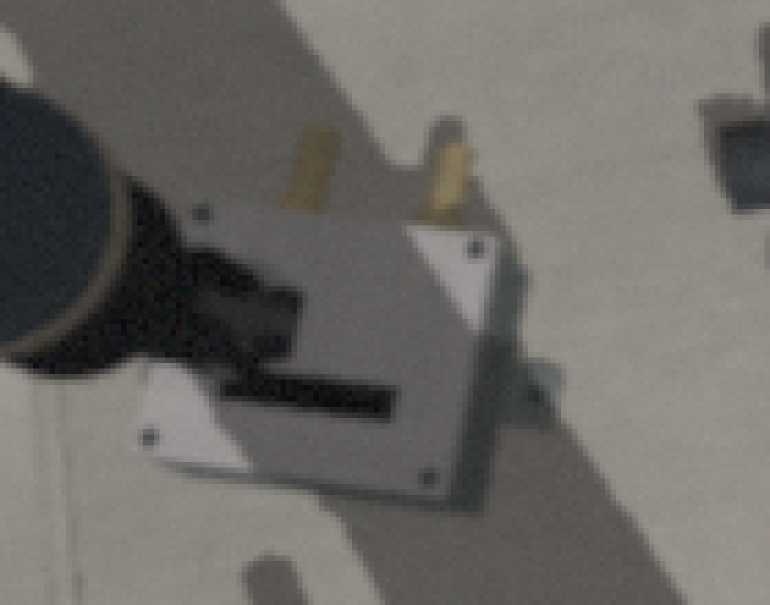

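The long leg, from (225,385) to (395,405) in the crop, is empty, so the knob went round the corner. Continuing slowly until it meets the end stop.

```bash
python3 -m crank '[0.014,-0.005,0,0,0,0,-1,0.014,-0.005,0,0,0,0,-1, 0,0,0,0,0,0,-1]'; for i in 1; do :; done; python3 -m crank '[0.008,-0.0025,0,0,0,0,-1, 0,0,0,0,0,0,-1]';python3 -m crank '[0.005,-0.0015,0,0,0,0,-1, 0,0,0,0,0,0,-1]';python3 -m crank '[0.005,-0.0015,0,0,0,0,-1, 0,0,0,0,0,0,-1]'; python3 -c "
from h import *
print(blk(status.get_state()['eef_pos']))"
```

```text
time_s: 10.0
eef_pos: [0.595, 0.277, 0.0903]
tcp_rot: [0.504, 3.1, -0.0]
ft_force: [-0.9, -0.4, -0.1]
gripper_width: -0.004
time_s: 10.17
eef_pos: [0.5962, 0.2767, 0.0903]
tcp_rot: [0.504, 3.101, -0.0]
ft_force: [0.7, -0.0, 0.1]
gripper_width: 0.001
time_s: 10.33
eef_pos: [0.597, 0.2765, 0.0903]
tcp_rot: [0.504, 3.101, -0.0]
ft_force: [0.9, 0.4, 1.0]
gripper_width: 0.002
time_s: 10.5
eef_pos: [0.598, 0.2763, 0.0903]
tcp_rot: [0.504, 3.101, -0.0]
ft_force: [0.2, 0.0, 0.1]
gripper_width: 0.001
[-2.6 30.5]
```

```bash
python3 -m crank '[0.004,-0.0013,0,0,0,0,-1, 0,0,0,0,0,0,-1]';python3 -m crank '[0.004,-0.0013,0,0,0,0,-1, 0,0,0,0,0,0,-1]';python3 -m crank '[0.004,-0.0013,0,0,0,0,-1, 0,0,0,0,0,0,-1]'; python3 -c "
from h import *
print(blk(status.get_state()['eef_pos']))"
```

```text
time_s: 10.67
eef_pos: [0.5986, 0.2761, 0.0903]
tcp_rot: [-0.504, -3.101, 0.0]
ft_force: [-1.5, 0.5, 0.5]
gripper_width: -0.001
time_s: 10.83
eef_pos: [0.5989, 0.2761, 0.0902]
tcp_rot: [-0.503, -3.1, -0.0]
ft_force: [-3.7, 2.1, 1.0]
gripper_width: -0.0
time_s: 11.0
eef_pos: [0.5996, 0.276, 0.0903]
tcp_rot: [-0.503, -3.1, -0.0]
ft_force: [-4.3, 1.6, 1.5]
gripper_width: 0.001
[-1.1 30.8]
```

The force rose to 4.6 N against the push, with the TCP at block x −1.1, which matches the stem meeting the end stop. Backing off and checking.

```bash
python3 -m crank '[-0.03,0.01,0,0,0,0,-1, -0.08,0.027,0,0,0,0,-1, -0.08,0.027,0,0,0,0,-1, 0,0,0.2,0,0,0,-1, 0,0,0.2,0,0,0,-1, 0,0,0.2,0,0,0,-1, 0,0,0.2,0,0,0,-1]'; python3 -m crank '[-0.1,0.18,0,0,0,0,-1, -0.1,0.18,0,0,0,0,-1, -0.1,0.18,0,0,0,0,-1, -0.1,0.18,0,0,0,0,-1, -0.1,0.18,0,0,0,0,-1,-0.1,0.18,0,0,0,0,-1, 0,0,0,0,0,0,-1]'; python3 -c "
from h import *
look('w9.png')
a,d=grab_frame('top')
c=calibration('top');K=np.array(c['intrinsics']);V=np.linalg.inv(np.array(c['view']))
v,u=np.mgrid[0:400,0:640]
P=np.stack([(u-K[0,2])/K[0,0]*d,(v-K[1,2])/K[1,1]*d,d],-1)@V[:3,:3].T+V[:3,3]
m=(P[...,2]>.1)&(P[...,2]<.115)&(abs(P[...,0]-C[0])<.06)&(abs(P[...,1]-C[1])<.06)
q=np.median(P[m],0);print('knob top',m.sum(),q,blk(q))
for t in ['pin_l','gate_l_end','pin_straight']:
  for r in tip_of('top',t)[:2]: p=world('top',r['uv'],.06);print(t,r['p'],r['uv'],blk(p))
save(cv2.convertScaleAbs(cv2.resize(a[130:300,100:380],(784,476),interpolation=3),alpha=1.4),'t9.png')"
```

```text
time_s: 11.58
eef_pos: [0.5623, 0.2879, 0.2523]
tcp_rot: [0.504, 3.1, -0.0]
ft_force: [0.7, 0.5, -0.3]
gripper_width: -0.002
time_s: 12.17
eef_pos: [0.4348, 0.5135, 0.2497]
tcp_rot: [-0.485, -3.099, -0.007]
ft_force: [-0.9, 1.3, -0.5]
gripper_width: -0.0
pin_l 0.96 [162.5, 236.0] [0.4379 0.3046 0.06  ] block mm [-163.4    6.6]
gate_l 0.81 [197.1, 310.8] [0.5896 0.2493 0.    ] block mm [-2.   2.3]
gate_l_start 0.81 [161.6, 322.8] [0.5622 0.2224 0.06  ] block mm [-19.4 -31.9]
gate_l_corner 0.86 [201.4, 327.4] [0.5816 0.286  0.06  ] block mm [-21.3  34.5]
tcp block [-232.7  203.7] [0.4348 0.5135 0.2497]
knob top 108 [0.619766   0.26821268 0.10923672] [20.6 29.8]
pin_l 0.71 [166.2, 179.6] [24.6 31. ]
pin_l 0.69 [176.3, 256.9] [-142.3  -28.6]
gate_l_end 0.94 [165.6, 182.0] [18.9 31.2]
gate_l_end 0.65 [184.7, 191.4] [  3.5 -16.4]
pin_straight 0.69 [351.4, 193.9] [  49.5 -389.3]
```

View pics/t9.png

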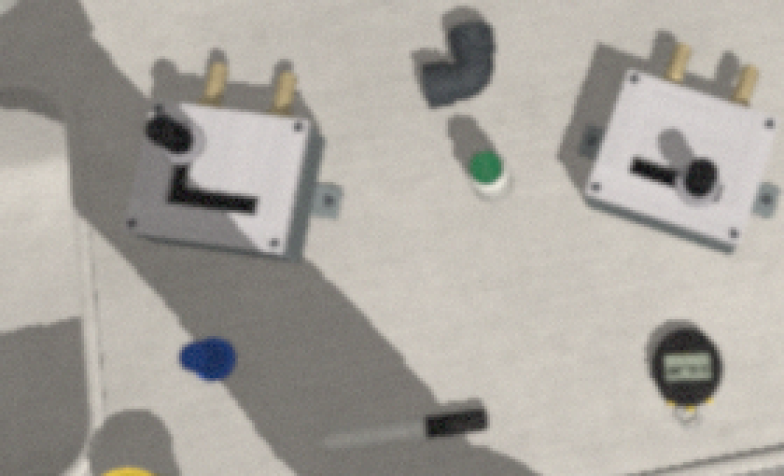

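The knob stands upright at the closed end of the short leg, at (180,135) in the crop: block (20.6, 29.8) mm against a target of (20, 30). The other things are where they were.

```bash
python3 -c "
from h import *
print(ticket.job_done())"
```

```text
the job is handed in; nothing more can be done
None
```

I switched over the left block, the one with the L slot, and handed the job in at about 12.5 s on the robot's clock. With shut fingertips I pushed its black knob along the long leg to the corner. I then moved to the other side and pushed it along the short leg until it met the end stop.

**Last checks:**
- **End stop:** the wrist force rose to about 4.6 N as the knob met the end; before that it stayed at noise level, about 1 N.
- **Knob position:** after I backed off, the top camera's depth put it upright at block (20.6, 29.8) mm, against a target of (20, 30).
- **Other things:** in the last top picture the straight-slot knob, green-capped bottle, elbow, watch and pen look where they were. I judged this by eye. The white bottle at the right edge was outside that crop, but the arm never went near it.

**Disagreements:**
- The network's own estimate of the knob in that last top picture was (24.6, 31.0) mm, a few mm off the depth value. I trusted the depth and the end-stop contact.
- The wrist camera did not detect the knob at the end; its only match was the blue decoy.

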